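# Snap a split retaining clip onto a grooved pin with a fork tool

### The arm

A 6-joint arm with a two-finger parallel gripper is mounted at the origin on a cart in front of the work surface, level with it; the furniture and walls round the work are solid. World frame = base frame: x ahead of the robot, y to its left, z up, the work surface at z = 0. Lengths are in mm, angles in rad, forces in N, time in s.
With the tool pointing down it reaches from about 300 to 750 mm from the base axis. Payload 8.5 kg.
Tool frame: the origin (TCP) lies on the centre line of the jaws, within the pads' length; the fingertips stand 17 mm ahead of it and the grasp point (between the pads) lies 2 mm behind it (tcp_to_tips is the z of the fingertips in the tool frame, in mm); z points along the fingers, y is the line along which they close (so a half turn about z gives the same grasp; the last joint's range is limited). The gripper opens to 88 mm and grips with 3 to 60 N. Pads are 18 mm wide; open, the fingers measure 123 mm over their backs; the gripper's body (75 mm by 187 mm) begins 45 mm behind the grasp point.
Start: joints at [-1.474, 0.381, 1.297, -0, 1.464, -0.215], TCP at [168.719, -523.464, 255.748] pointing down, gripper open.
Joint ranges: [-3.11, 3.11], [-0.89, 2.33], [0.22, 2.48], [-1.42, 4.56], [0.17, 2.85], [-2.88, 2.88]. Speed limits (rad/s): [2.39, 2.39, 3.14, 3.14, 3.14, 3.14].

### API

Orientations are given as a unit quaternion [w, x, y, z].
In Python, from bench import * gives the robot as it stands.
- The arm moves only by the tool carry_out, never from a script. Its argument "plan" is a list that holds one entry, the list of rows, each a list of 7 numbers: the turn, a rotation vector about the world's x, y, z in rad, then the shift along the world's x, y, z in cm, then the finger opening in cm, from 0 to 8.81. A call has exactly 10 rows; each row is the pose to reach, as a shift and turn from the pose commanded when the call began; what a row does not reach only later rows make up. A row lasts 1/8 s, in which the tool goes at most 62.5 mm and 10.7 degrees, less where a joint would pass 70% of its speed; a pose out of reach is approached as far as the arm can. A call with a gripper value outside its range is refused whole. The fingers move at their own pace and stop on an object; "squeeze" is the grip in N (left out, the last holds). Time passes only in rows, so rows that repeat a pose let the fingers close, or fill a call up. It gives the time, the measured TCP pose, the force, the opening and the grip force at its end, in the units of the state.
- get_state(): the state, without advancing time (a new reading comes with each control period).
- grab_frame(name): name is "side" or "top" or "wrist"; returns a dict with "frame" (400x640x3 uint8, red, green, blue), "fov_y" (degrees; the focal length in pixels is half the picture's height over the tangent of half this angle, whatever the lens; pixels are square), "cx", "cy" (the principal point, pixels), "dist_coeffs" ([k1, k2, p1, p2, k3] as OpenCV has them; the pictures are not rectified), "eye" and "orientation" of the camera in the world. Camera axes: x right, y up, looking along -z (the intrinsics and any distortion apply to the point x, -y, -z); pixel columns grow to the right and rows downward; lengths in mm; the calibration is good to about 2 mm. A picture is of the moment at which its call begins. There is no depth.
- hand_in(): hands the job in; it is judged then, once.
The state is a dict: "time_s": time; "joint_pos": joint angles; "joint_vel": joint speeds; "tau": joint torques, N m; "tool_pos": TCP position; "eef_rot": TCP orientation; "ft_force": force on the tool from outside, world axes, zero at the start; "moment": the same for the moment, N m; "opening": finger opening in mm; "gripper_force": force on a finger pad.
Only numpy, scipy, OpenCV 4.12 (cv2) and the standard library are available. Lean on these libraries where they do the work, as an engineer would, in place of code of your own. Each camera call takes 0.05 s, during which the arm holds its last target. There are 200 camera calls.

### The job

Take the fork tool out of its rest and with it, not with the fingers, slide the split clip across the fixture's deck and push it sideways into the groove of the sprung pin until it snaps in. Press slowly and gently, and stop pushing as soon as it has snapped. Then lay the fork back in its rest the same way round, let go, and leave the pot, dish, vial and lens undisturbed.

Things in the scene. Friction and masses are not known exactly. Their poses are not given: they have to be found in the camera images.
- fixture: Fixed aluminium fixture, 118 x 70 mm, with a flat steel deck 50 mm above its underside. Origin at its underside below the pin's rest place; +x is the push direction (away from the open front edge), z up. Deck: x -58 to +54, y -33 to +33, with an 18 mm wide slot for the pin from x = -10 on. Nothing stands in front of the deck's front edge.
- groove (a point): On the axis of the upright steel pin, at deck height (bottom of its groove); moves with the pin. Groove: 14 mm diameter, 9 mm high, from the deck up; head 22 mm wide, top 18 mm above the deck. The pin stands on a slide with a soft spring and gives way along fixture +x, about 0.5 N per mm, until a hard stop block set 2 to 22 mm behind it, differently each time; it springs back when let go.
- clip: Dark steel split clip, 6 mm thick, lying loose flat on the deck, mouth (+x) towards the pin. Origin at its underside, centre of the eye (seated: on the pin axis, 0 to 2 mm play). Straight bridge x -15.5 to -7.5, 28 mm wide; tail 8 mm wide to x = -25.5; two sprung jaws with flared tips to x = +15. It meets the pin 11 mm before seated; takes 6 to 13 N (hidden friction); the force drops by 2 N or more as the jaws pass the pin, and it snaps home.
- fork: Fork tool, 146 mm long. Origin under the handle at the place to grip; +x towards the prongs, z up. Black handle x -60 to +50, 14 mm wide, 18 mm high; steel blade at the bottom, 6 mm thick; two prongs x +72 to +86, 34 mm over the outside, slot 13 mm wide and 14 mm deep, for the clip's tail: the prong tips bear on the bridge's rear edge. Lies in its rest at the start. About 0.12 kg.
- rest: Fixed aluminium rest, 110 x 50 mm. Origin at worktop height, centre; +x along the fork, z up. Two notched uprights at x = -38 and +38, 10 mm thick: notch floor 40 mm, cheek tops 54 mm above the worktop, notch 22 mm wide. Fork home: its origin over the rest's origin, 40 mm up, +x the same way (20 mm along it is fine).
- pot: Bystander: aluminium pot of screws, 47 mm wide, 21 mm high. Origin under its centre.
- dish: Bystander: clear round dish, 59 mm wide, 14 mm high. Origin under its centre.
- vial: Bystander: small glass vial with white cap, 17 mm wide, 54 mm high. Origin under its centre.
- lens: Bystander: lens in a black ring on a short post, 62 mm high. Origin under its centre.
- fork_tip (a point): Midway between the fork's prong tips, 86 mm ahead of the fork's origin and 3 mm above its underside.

How it is judged (in metres and radians):
On the way, in this order (a step that is already met when the one before it is completed fails the run):
1. the fork is lifted clear of its rest (z of fork in the frame of rest above 0.06 m), for 0.2 s.
2. the clip sits snapped in the groove, its eye round the pin (horizontal distance between clip and groove below 0.0035 m and z of clip in the frame of groove between -0.002 and 0.004 m), for 0.2 s.
At the end, for the whole second after the job is handed in: The clip is snapped in the groove (eye centre within 3.5 mm of the pin axis, lying in the groove) and at rest; the fork lies at rest in both notches of its rest, within 22 mm along and 8 mm across of its home, upright and prongs the same way as at the start (all of step 2 and x of fork in the frame of rest between -0.022 and 0.022 m and y of fork in the frame of rest between -0.008 and 0.008 m and z of fork in the frame of rest between 0.035 and 0.045 m and x of fork_tip in the frame of rest above 0.05 m and angle between fork's own z axis and vertical below 0.15 rad and linear speed of each of fork, clip below 0.02 m/s); the robot touches nothing.
It fails at once if the fork presses on the clip with more than 18 N (contact force between fork and clip above 18 N).
It fails at once if the fork keeps pressing (over 10 N) on the clip when it is already snapped in (horizontal distance between clip and groove below 0.0035 m and contact force between fork and clip above 10 N).
It fails at once if the fingers push or hold the clip (over 1 N) (contact force between the fingers and clip above 1 N).
It fails at once if a bystander is moved by more than 15 mm (distance of any of pot, dish, vial, lens from where it was at the start of the episode above 0.015 m).
It also fails if it takes over 72 s, if anything falls off the work surface, if the arm or the gripper's body presses on something with over 40 N, if the wrist force passes 120 N, or if a joint passes its speed limit or range.

## Working session

There is one attempt and no reset: what is moved stays moved. The work goes in short steps, Python scripts to look and compute and a tool call to move; the robot and the scene stay as the last step left them, time stands still between calls to the robot, and variables do not carry over. Pictures are saved under pics/ and viewed, at most 10 in all, crops included, and the job is handed in when it is done.

Besides the shell and the picture viewer there is one more tool, called after "Call:" as a command line: name --argument value ..., lists and objects as JSON in quotes. carry_out: Moves the arm, as the interface text tells. Its arguments: {"type":"object","properties":{"plan":{"type":"array","items":{"type":"array","items":{"type":"array","items":{"type":"number"}}}},"squeeze":{"type":"number"}},"required":["plan"]}

```bash
mkdir -p pics; ls; cat > h.py <<'E'
from bench import *
import numpy as np, cv2, pickle
from scipy.spatial.transform import Rotation as R
def cam(f):
    h,w=f["frame"].shape[:2]; fl=h/2/np.tan(np.radians(f["fov_y"])/2)
    K=np.array([[fl,0,f["cx"]],[0,fl,f["cy"]],[0,0,1]]); q=np.array(f["orientation"])
    Rm=R.from_quat(q[[1,2,3,0]]).as_matrix()@np.diag([1,-1,-1.])
    return K,np.array(f["dist_coeffs"],float),Rm,np.array(f["eye"],float)
def ray(f,uv):
    K,d,Rm,e=cam(f); n=cv2.undistortPoints(np.array(uv,float).reshape(-1,1,2),K,d).reshape(-1,2)
    return e,np.c_[n,np.ones(len(n))]@Rm.T
def onz(f,uv,z):
    e,v=ray(f,uv); return e+v*((z-e[2])/v[:,2])[:,None]
def proj(f,P):
    K,d,Rm,e=cam(f); P=(np.array(P,float).reshape(-1,3)-e)@Rm
    return cv2.projectPoints(P,np.zeros(3),np.zeros(3),K,d)[0].reshape(-1,2)
def tri(f1,uv1,f2,uv2):
    A=np.zeros((3,3));b=np.zeros(3)
    for f,u in((f1,uv1),(f2,uv2)):
        e,v=ray(f,[u]);v=v[0]/np.linalg.norm(v);M=np.eye(3)-np.outer(v,v);A+=M;b+=M@e
    return np.linalg.solve(A,b)
def shot(n,tag):
    f=grab_frame(n); cv2.imwrite(f"pics/{tag}.png",f["frame"][...,::-1]); pickle.dump(f,open(f"pics/{tag}.pkl","wb")); return f
def load(tag): return pickle.load(open(f"pics/{tag}.pkl","rb"))
E
python3 - <<'E'
from h import *
print(get_state())
for n in("side","top","wrist"):
    f=shot(n,n+"0"); print(n,f["fov_y"],f["cx"],f["cy"],f["dist_coeffs"],f["eye"],f["orientation"])
a=cv2.imread("pics/side0.png");b=cv2.imread("pics/top0.png")
E
```

```text
pics
{'time_s': 0.0, 'joint_pos': array([-1.47427990e+00,  3.81189162e-01,  1.29822910e+00, -1.79801138e-05,
        1.46358629e+00, -2.15288555e-01]), 'joint_vel': array([ 0.00092242,  0.00035941, -0.00011657,  0.00041406, -0.00145241,
        0.00026149]), 'tau': array([ 7.86476321e-04, -4.37922192e+01, -2.24565035e+01,  7.13632931e-02,
        3.51087539e-02, -1.02868898e-04]), 'tool_pos': array([ 168.70287605, -523.22960201,  255.15209932]), 'eef_rot': array([-7.05231487e-04,  9.87871405e-01,  1.55272626e-01,  3.29766824e-05]), 'ft_force': array([-0.69447906,  0.12831333,  0.88926557]), 'moment': array([-0.01379358, -0.04067611, -0.05993079]), 'gripper_force': 0.0, 'opening': 88.12562857791885}
side 44.538492165991116 315.9654907555666 198.54990653164313 [-0.09014232  0.          0.          0.          0.        ] [1190.21300021  701.10779019  605.42087785] [0.39821998 0.19561669 0.41308229 0.79530999]
top 52.63936513190757 320.3662685029299 203.92418612881397 [-0.00031189  0.          0.          0.          0.        ] [499.14371193 248.68896896 932.28759339] [ 0.71400898  0.03661316 -0.05724938 -0.6968308 ]
wrist 69.54810347338672 318.1725662137258 200.55550116561008 [0.00477325 0.         0.         0.         0.        ] [ 246.59178778 -497.95668938  383.548448  ] [ 0.79778975 -0.12896445  0.09450533 -0.58135052]
```

View pics/top0.png

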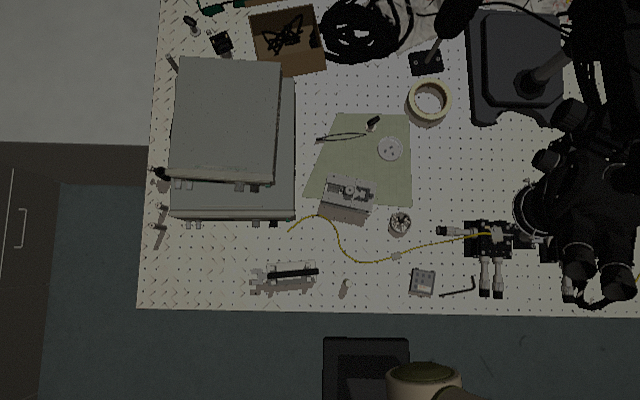

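View pics/side0.png

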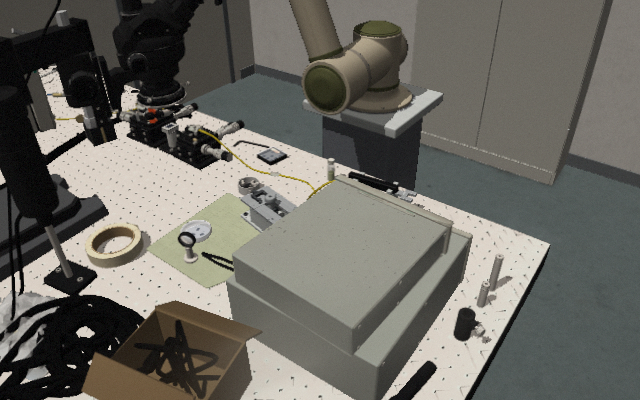

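The top view shows the fork and rest near (292,272), the fixture near (348,195), the pot at (400,222), the dish at (389,148), the lens near (373,124) and the vial near (344,288). The side view partly hides the rest behind the instruments. I'll enlarge both.

```bash
python3 - <<'E'
from h import *
a=load("top0")["frame"][...,::-1]
a=cv2.convertScaleAbs(a,alpha=1.3,beta=10)
l=cv2.resize(a[168:228,310:390],None,fx=7,fy=7,interpolation=cv2.INTER_CUBIC)[:, :560]
r=cv2.resize(a[250:305,240:355],None,fx=6.9,fy=5*1.38,interpolation=cv2.INTER_CUBIC)
cv2.imwrite("pics/c1.png",cv2.resize(a[165:228,305:389],None,fx=9.5,fy=9.5,interpolation=cv2.INTER_CUBIC))
cv2.imwrite("pics/c2.png",cv2.resize(a[250:305,245:355],None,fx=7.2,fy=7.2,interpolation=cv2.INTER_CUBIC))
t=load("top0")
print(onz(t,[(347,195)],50),onz(t,[(270,272),(319,271)],58),onz(t,[(400,222),(389,148),(344,285),(373,124)],20))
E
```

```text
[[638.86665482 165.68020145  50.        ]] [[467.4690167  328.28536845  58.        ]
 [471.79163174 224.11441037  58.        ]] [[584.67149348  41.02861152  20.        ]
 [757.21165223  66.17750229  20.        ]
 [441.09047501 166.78841721  20.        ]
 [814.01138451 103.94781251  20.        ]]
```

View pics/c1.png

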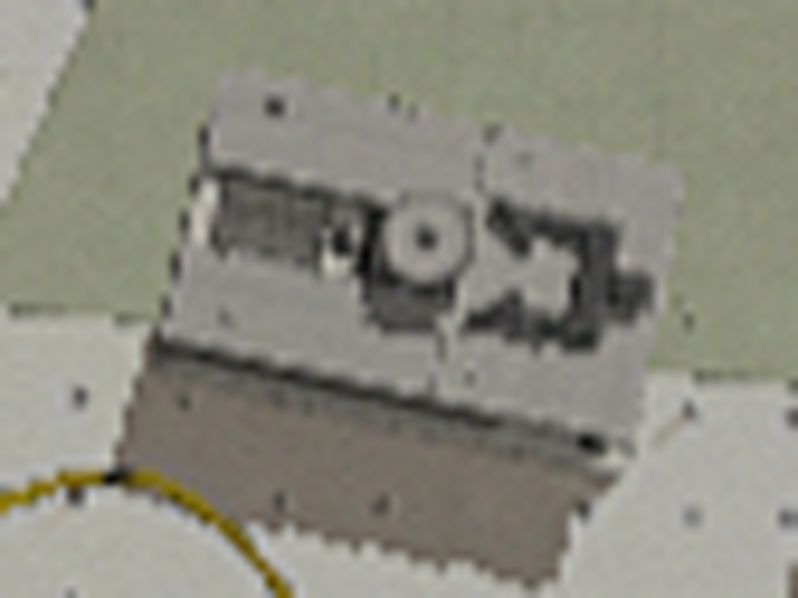

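View pics/c2.png

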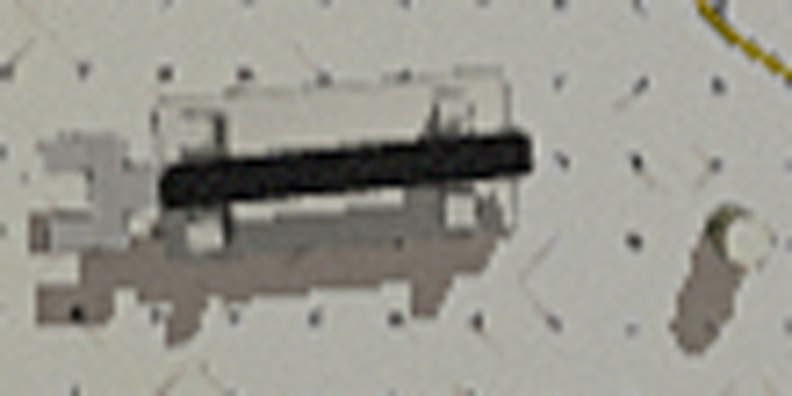

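The first crop shows the pin head centred at (426,235), with the clip to its right: bridge near (600,290), tail near (635,290). So the push is towards image left. In the second crop the black handle runs from (531,152) to (161,187), with the prongs on the left. Next I'll measure these.

```bash
python3 - <<'E'
from h import *
t=load("top0"); g=t["frame"].astype(int)
m=(g.max(2)<45); m[:255]=0;m[290:]=0;m[:,:255]=0;m[:,330:]=0
ys,xs=np.nonzero(cv2.morphologyEx(m.astype(np.uint8),cv2.MORPH_OPEN,np.ones((3,3)))); 
P=onz(t,np.c_[xs,ys],58)[:,:2]; c=P.mean(0); d=np.linalg.svd(P-c)[2][0]; d*=np.sign(d[1]); s=(P-c)@d
print("handle",len(P),c,d,np.degrees(np.arctan2(d[1],d[0])),s.min(),s.max(),"origin",c+d*((s.min()+s.max())/2+5))
C=lambda p:[(p[0]+.5)/9.5-.5+305,(p[1]+.5)/9.5-.5+165]
print("pin",onz(t,[C((426,235))],68))
fx=onz(t,[C(p) for p in((225,75),(683,168),(640,450),(160,335))],50);print("deck corners",fx)
print("clip bridge/tail",onz(t,[C(p) for p in((600,288),(635,292),(520,262))],56))
for a,b in((0,1),(3,2)):
    v=fx[a]-fx[b]; print(np.degrees(np.arctan2(v[1],v[0])),np.linalg.norm(v))
print("instrument",onz(t,[(170,215),(295,215),(275,185),(283,60)],100))
E
```

```text
handle 312 [465.92542476 281.46567367] [-0.11460555  0.99341108] 96.58087448035998 -55.71246291083239 53.45070704959479 origin [465.48200189 285.30930239]
pin [[648.71234125 162.32946408  68.        ]]
deck corners [[688.54846343 208.2459985   50.        ]
 [669.42153538 100.31889436  50.        ]
 [602.60107532 110.08645533  50.        ]
 [626.58502439 222.13328138  50.        ]]
clip bridge/tail [[639.44859472 120.54290048  56.        ]
 [638.73096476 112.39167864  56.        ]
 [645.04463204 139.20312043  56.        ]]
79.95033960437597 109.60884628463774
77.9179966822882 114.58499484276341
instrument [[579.6912867  532.86929707 100.        ]
 [586.21954062 277.48757377 100.        ]
 [647.9540201  321.00365471 100.        ]
 [924.22439359 313.90277573 100.        ]]
```

Call:
carry_out --plan '[[[0,0,0.08,1.8,4.8,0,8],[0,0,0.16,3.6,9.7,0,8],[0,0,0.25,5.3,14.5,0,8],[0,0,0.33,7.1,19.4,0,8],[0,0,0.41,8.9,24.2,0,8],[0,0,0.49,10.7,29.1,0,8],[0,0,0.57,12.5,33.9,0,8],[0,0,0.66,14.2,38.8,0,8],[0,0,0.74,16.0,43.6,0,8],[0,0,0.82,17.8,48.5,0,8]]]'

```text
time_s: 1.4
tool_pos: [347.0, -36.8, 255.9]
eef_rot: [0.0, 0.843, 0.537, 0.0]
ft_force: [1.1, -1.5, -0.2]
opening: 79.8
gripper_force: 0.0
```

Call:
carry_out --plan '[[[0,0,0.08,1.7,4.6,0,8],[0,0,0.16,3.4,9.2,0,8],[0,0,0.24,5.1,13.8,0,8],[0,0,0.32,6.8,18.4,0,8],[0,0,0.4,8.5,23.0,0,8],[0,0,0.48,10.2,27.6,0,8],[0,0,0.554,11.9,32.3,0,8],[0,0,0.554,11.9,32.3,0,8],[0,0,0.554,11.9,32.3,0,8],[0,0,0.554,11.9,32.3,0,8]]]'

```text
time_s: 2.65
tool_pos: [465.5, 283.6, 256.0]
eef_rot: [0.0, 0.666, 0.746, -0.0]
ft_force: [-0.2, 0.3, -0.0]
opening: 80.1
gripper_force: 0.0
```

```bash
python3 - <<'E'
from h import *
s=get_state(); print(s["time_s"],s["tool_pos"],s["eef_rot"],s["joint_pos"])
f=shot("wrist","w1"); print(f["eye"],f["orientation"]); print(proj(f,[[466,285,58]]))
E
```

```text
2.65 [465.53781914 283.60492476 255.95879123] [ 3.84151173e-05  6.65837220e-01  7.46097039e-01 -5.34090745e-05] [ 3.29954527e-01  3.71924732e-01  1.31052543e+00 -1.20070023e-04
  1.45919794e+00  2.16402360e-01]
[455.6872132  365.66265654 384.23215131] [ 0.98549011 -0.16007302 -0.00913928  0.05569869]
[[319.11490821 178.10238845]]
```

View pics/w1.png

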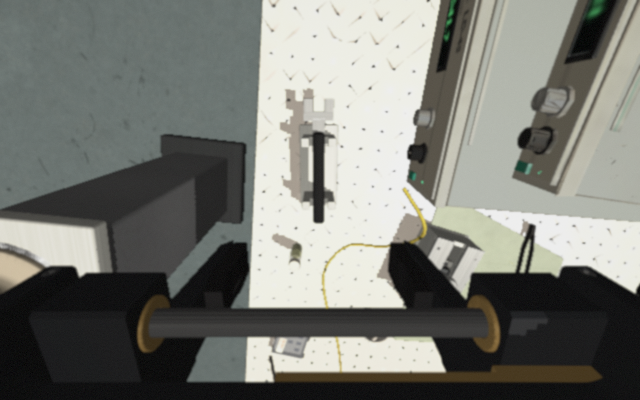

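The wrist view shows the handle from (320,132) to (319,222), prongs up. My prediction of (319,178) agrees. I'll refine it by mask.

```bash
python3 - <<'E'
from h import *
f=load("w1"); g=f["frame"].astype(int)
m=(g.max(2)<50).astype(np.uint8); m[:110]=0;m[230:]=0;m[:,:300]=0;m[:,335:]=0
n,l,st,_=cv2.connectedComponentsWithStats(m); i=1+st[1:,4].argmax(); ys,xs=np.nonzero(l==i)
P=onz(f,np.c_[xs,ys],58)[:,:2]; c=P.mean(0); d=np.linalg.svd(P-c)[2][0]; d*=np.sign(d[1]); s=(P-c)@d; w=(P-c)@[-d[1],d[0]]
print(st[i],np.degrees(np.arctan2(d[1],d[0])),s.min(),s.max(),w.min(),w.max(),"origin",c+d*((s.min()+s.max())/2+5))
E
```

```text
[313 133  11  89 789] 96.49277078893456 -56.07680386756564 49.124310832075224 -5.841027640203553 6.0421911589432264 origin [464.38353039 288.53815017]
```

Call:
carry_out --plan '[[[0,0,0,-0.05,0.25,-4,5],[0,0,0,-0.05,0.25,-8,5],[0,0,0,-0.05,0.25,-12,5],[0,0,0,-0.05,0.25,-15.5,5],[0,0,0,-0.05,0.25,-18,5],[0,0,0,-0.05,0.25,-19.5,5],[0,0,0,-0.05,0.25,-20.3,5],[0,0,0,-0.05,0.25,-20.7,5],[0,0,0,-0.05,0.25,-20.7,5],[0,0,0,-0.05,0.25,-20.7,2]]]' --squeeze 30

```text
time_s: 3.95
tool_pos: [465.5, 287.1, 49.3]
eef_rot: [0.0, 0.665, 0.747, 0.0]
ft_force: [-0.3, -0.6, 0.6]
opening: 42.1
gripper_force: 0.0
```

Call:
carry_out --plan '[[[0,0,0,0,0,0,0.5],[0,0,0,0,0,0,0.5],[0,0,0,0,0,0,0.5],[0,0,0,0,0,0,0.5],[0,0,0,0,0,1,0.5],[0,0,0,0,0,3,0.5],[0,0,0,0,0,5,0.5],[0,0,0,0,0,7,0.5],[0,0,0,0,0,7,0.5],[0,0,0,0,0,7,0.5]]]' --squeeze 40

```text
time_s: 5.2
tool_pos: [464.9, 286.9, 118.2]
eef_rot: [-0.0, 0.665, 0.747, -0.0]
ft_force: [-0.9, 0.0, -1.1]
opening: 13.5
gripper_force: 40.0
```

```bash
python3 - <<'E'
from h import *
s=get_state(); print(s["time_s"],s["tool_pos"],s["eef_rot"],s["opening"],s["gripper_force"],s["ft_force"])
f=shot("wrist","w2")
P=s["tool_pos"]; d=R.from_quat(s["eef_rot"][[1,2,3,0]]).as_matrix()[:,0]; print(d)
print(proj(f,[P+d*86+[0,0,-6],P+d*50+[0,0,9]]))
E
```

```text
5.2 [464.86620627 286.89777188 118.19966485] [-2.42465469e-04  6.65317502e-01  7.46560361e-01 -4.36650552e-04] 13.491817848032401 39.999405182898045 [-0.89491864  0.03758033 -1.12057837]
[-1.14705126e-01  9.93399560e-01 -2.18992294e-04]
[[319.25840516  96.31816815]
 [319.30360107 184.71504469]]
```

View pics/w2.png

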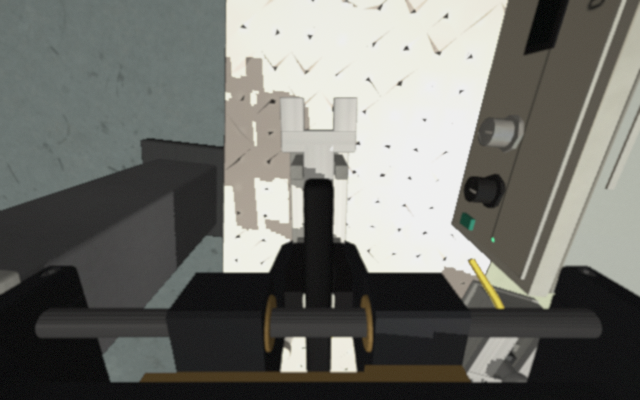

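The wrist view shows the fork held, prong tips centred at (319,97) against a prediction of (319,96), so the hold is true. Next I go to a standoff behind the clip.

Call:
carry_out --plan '[[[0,0,0,0,-1,3,0.5],[0,0,0,1,-4,7,0.5],[0,0,-0.05,3,-8,10,0.5],[0,0,-0.1,5.5,-12,10.6,0.5],[0,0,-0.16,8,-16,10.6,0.5],[0,0,-0.22,11,-20,10.6,0.5],[0,0,-0.27,13.2,-24,10.6,0.5],[0,0,-0.305,15.2,-27.9,10.6,0.5],[0,0,-0.305,15.2,-27.9,10.6,0.5],[0,0,-0.305,15.2,-27.9,10.6,0.5]]]'

```text
time_s: 6.5
tool_pos: [616.8, 8.6, 223.9]
eef_rot: [-0.001, 0.771, 0.637, -0.0]
ft_force: [0.5, 1.2, -1.3]
opening: 13.2
gripper_force: 40.0
```

```bash
python3 - <<'E'
from h import *
s=get_state(); print(s["time_s"],s["tool_pos"],s["eef_rot"],s["opening"],s["gripper_force"],s["ft_force"])
f=shot("wrist","w3")
P=s["tool_pos"]; d=R.from_quat(s["eef_rot"][[1,2,3,0]]).as_matrix()[:,0]; print(d)
print("tip",proj(f,[P+d*86+[0,0,-6]]),"pin",proj(f,[[648.7,162.3,68],[641.6,131.8,56],[638.6,116.6,56]]))
cv2.imwrite("pics/w3c.png",cv2.resize(f["frame"][:150,220:420,::-1],None,fx=4,fy=4,interpolation=cv2.INTER_CUBIC))
E
```

```text
6.5 [616.78027045   8.55915526 223.92046257] [-7.95456875e-04  7.70873684e-01  6.36987361e-01 -4.82178029e-04] 13.235365123642755 39.99955505132675 [ 0.48040373  1.18761342 -1.26436312]
[1.88493739e-01 9.82074354e-01 2.69995245e-04]
tip [[319.3319853   95.92167346]] pin [[321.7556902   12.20959991]
 [320.18779213  55.26760428]
 [320.075073    73.48470578]]
```

View pics/w3c.png

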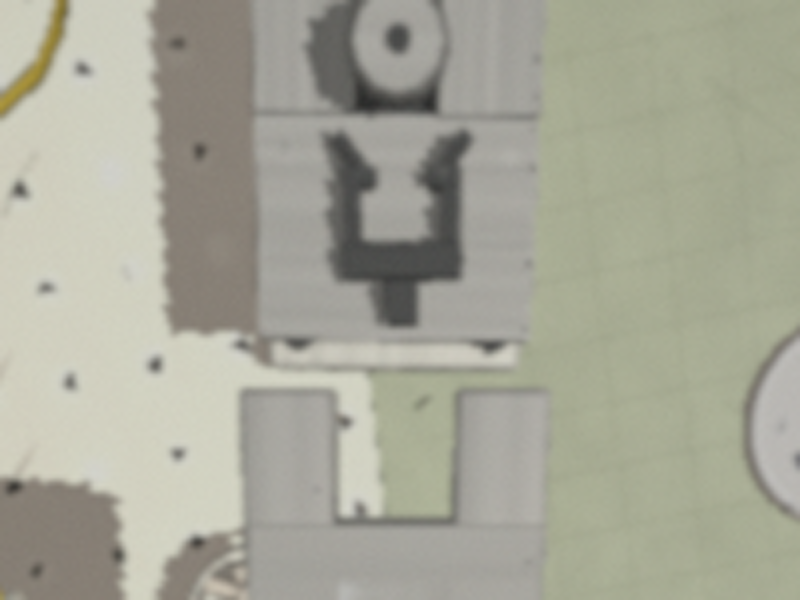

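The crop shows the pin head at (398,38), the clip's tail centred at about (402,300), the bridge rear edge at y≈280, and the prong tips at y=390 centred at x≈395. Next I cast these to the deck.

```bash
python3 - <<'E'
from h import *
f=load("w3"); C=lambda p:[(p[0]+.5)/4-.5+220,(p[1]+.5)/4-.5]
L=onz(f,[C((253,110)),C((259,332))],50);r=onz(f,[C((541,110)),C((530,332))],50)
for e in(L,r): v=e[0]-e[1]; print("edge",e[:,:2].round(1).tolist(),np.degrees(np.arctan2(v[1],v[0])))
print("centre",(L+r)/2)
pin=onz(f,[C((398,38))],68)[0]; rear=onz(f,[C((403,280))],56)[0]; tail=onz(f,[C((402,324)),C((402,300))],56)
g=f["frame"].astype(int).max(2); 
for y in(280//4-3,300//4):print(y,g[y,298:342])
s=get_state();P=s["tool_pos"];d=R.from_quat(s["eef_rot"][[1,2,3,0]]).as_matrix()[:,0];n=np.array([-d[1],d[0],0])
tip=onz(f,[C((395,390))],P[2]-6)[0]
for k,v in dict(pin=pin,rear=rear,tail=tail[0],tip=tip,tipnom=P+d*86,**{"axis":((L+r)/2)[0]}).items(): print(k,v.round(1),"ahead",round((v-tip)@d,1),"left",round((v-tip)@n,1))
E
```

```text
edge [[612.4, 162.0], [603.1, 115.7]] 78.61485070722799
edge [[677.5, 149.5], [667.8, 103.2]] 78.20198536799091
centre [[644.95635041 155.76972481  50.        ]
 [635.45855376 109.46542206  50.        ]]
67 [166 167 166 160 144 116  98  87  80  76  78  77  76  76  78  77  75  77
  76  77  76  78  76  77  77  76  78  77  76  77  76  76  75  76  75  79
  94 126 156 165 166 167 164 166]
75 [164 165 164 165 166 165 165 165 166 165 165 167 165 160 142 117  98  88
  77  75  78  77  78  77  79  91 124 155 166 168 167 168 167 166 166 166
 167 167 167 166 167 166 168 168]
pin [646.9 164.9  68. ] ahead 73.7 left -0.6
rear [639.5 119.8  56. ] ahead 28.0 left -1.8
tail [637.5 110.5  56. ] ahead 18.4 left -1.6
tip [632.5  92.6 218.3] ahead 0.0 left 0.0
tipnom [632.9  93.4 224.3] ahead 0.9 left -0.2
axis [645.  155.8  50. ] ahead 64.3 left -0.4
```

Call:
carry_out --plan '[[[0,0,-0.012,0,0,-2,0.5],[0,0,-0.012,0,0,-5,0.5],[0,0,-0.012,0,0,-8,0.5],[0,0,-0.012,-0.03,0,-11,0.5],[0,0,-0.012,-0.03,0,-13.5,0.5],[0,0,-0.012,-0.03,0,-15.2,0.5],[0,0,-0.012,-0.03,0,-16,0.5],[0,0,-0.012,-0.03,0,-16.38,0.5],[0,0,-0.012,-0.03,0,-16.38,0.5],[0,0,-0.012,-0.03,0,-16.38,0.5]]]'

```text
time_s: 7.8
tool_pos: [617.2, 8.0, 61.6]
eef_rot: [0.0, 0.775, 0.632, 0.0]
ft_force: [0.6, -0.2, -1.2]
opening: 13.4
gripper_force: 40.0
```

```bash
python3 - <<'E'
from h import *
f=shot("wrist","w4"); s=get_state(); print(s["time_s"],s["tool_pos"],s["eef_rot"],s["opening"],s["ft_force"])
cv2.imwrite("pics/w4c.png",cv2.resize(f["frame"][:150,220:420,::-1],None,fx=4,fy=4,interpolation=cv2.INTER_CUBIC))
t=grab_frame("top")
E
```

```text
7.85 [617.1646068    7.9754802   61.50100919] [3.76829592e-04 7.74803321e-01 6.32202156e-01 3.26383487e-04] 13.254723320611049 [ 0.17832372 -0.36896943 -1.68912535]
```

View pics/w4c.png

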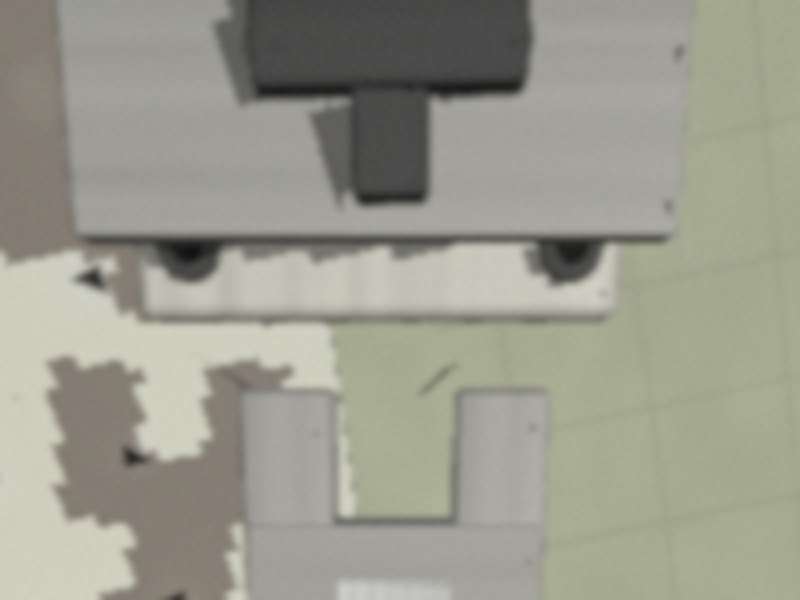

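The crop shows the tail centred at x≈391 and the prongs at 395, so they are aligned within 0.5 mm. The rear edge is about 28 mm ahead. Now I advance.

Call:
carry_out --plan '[[[0,0,0,0.04,0.4,-0.03,0.5],[0,0,0,0.11,0.8,-0.07,0.5],[0,0,0,0.18,1.2,-0.07,0.5],[0,0,0,0.25,1.5,-0.07,0.5],[0,0,0,0.31,1.8,-0.07,0.5],[0,0,0,0.37,2.1,-0.07,0.5],[0,0,0,0.41,2.3,-0.07,0.5],[0,0,0,0.44,2.45,-0.07,0.5],[0,0,0,0.47,2.55,-0.07,0.5],[0,0,0,0.47,2.55,-0.07,0.5]]]'

```text
time_s: 9.15
tool_pos: [621.7, 33.9, 60.3]
eef_rot: [-0.0, 0.775, 0.632, 0.0]
ft_force: [0.6, 0.5, 0.3]
opening: 13.5
gripper_force: 40.0
```

Call:
carry_out --plan '[[[0,0,0,0.02,0.1,0,0.5],[0,0,0,0.04,0.2,0,0.5],[0,0,0,0.06,0.3,0,0.5],[0,0,0,0.08,0.4,0,0.5],[0,0,0,0.1,0.5,0,0.5],[0,0,0,0.12,0.6,0,0.5],[0,0,0,0.14,0.7,0,0.5],[0,0,0,0.16,0.8,0,0.5],[0,0,0,0.18,0.9,0,0.5],[0,0,0,0.2,0.98,0,0.5]]]'

```text
time_s: 10.4
tool_pos: [623.6, 43.4, 60.3]
eef_rot: [0.0, 0.775, 0.632, 0.0]
ft_force: [0.6, -1.3, -0.0]
opening: 13.5
gripper_force: 40.0
```

```bash
cat > st.py <<'E'
import sys
from h import *
f=shot("wrist",sys.argv[1]); t=shot("top",sys.argv[1]+"t")
F=[];
s=get_state(); u=np.array([.201,.98,0]); 
print(s["time_s"],s["tool_pos"].round(2),"tip s",((s["tool_pos"]-[617.2,8,0])@u).round(2),"F",s["ft_force"].round(2),"along",(s["ft_force"]@u).round(2),s["opening"])
E
python3 st.py w5
python3 - <<'E'
from h import *
a=load("w5")["frame"][:110,240:400,::-1]; b=load("w5t")["frame"][165:228,305:389,::-1]
cv2.imwrite("pics/w5c.png",np.hstack([cv2.resize(a,(580,400),interpolation=cv2.INTER_CUBIC)]))
E
```

```text
10.5 [623.64  43.45  60.27] tip s 36.04 F [ 0.54 -0.73  0.46] along -0.61 13.20819972529282
```

View pics/w5c.png

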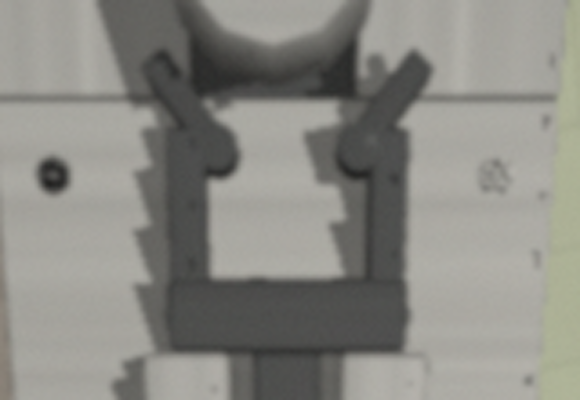

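The prongs bear on the bridge and the tail is in the slot, with the clip centred at x≈288. The pin centre is about 274, or 276 corrected, so it lies about 1.5 mm to the left. I'll nudge the clip left with the slot wall, then recentre the fork.

Call:
carry_out --plan '[[[0,0,0,-0.06,0.01,0,0.5],[0,0,0,-0.12,0.02,0,0.5],[0,0,0,-0.18,0.03,0,0.5],[0,0,0,-0.24,0.05,0,0.5],[0,0,0,-0.3,0.06,0,0.5],[0,0,0,-0.35,0.07,0,0.5],[0,0,0,-0.35,0.07,0,0.5],[0,0,0,-0.3,0.06,0,0.5],[0,0,0,-0.23,0.04,0,0.5],[0,0,0,-0.17,0.03,0,0.5]]]'

```text
time_s: 11.75
tool_pos: [621.6, 43.7, 60.1]
eef_rot: [-0.0, 0.775, 0.632, -0.0]
ft_force: [-2.1, 0.5, 0.3]
opening: 13.5
gripper_force: 40.0
```

```bash
python3 st.py w6; python3 - <<'E'
from h import *
for n in("w5","w6"):
    g=load(n)["frame"].astype(int).max(2); 
    for y in(38,48,70,86,104): print(n,y,g[y,262:370:2])
    print(g[0:12:4,262:370:2])
E
```

```text
11.85 [621.75  43.69  60.14] tip s 35.89 F [-1.62 -0.11  1.41] along -0.44 13.428995541155922
w5 38 [167 168 168 168 168 168 168 168 158 113 100  99  77  76  77  70  73  75
  76  75  76 100 159 169 168 168 168 169 169 168 164 119 101 101 102  92
  72  76  75  82  91  80  79  81  77 111 164 168 169 170 168 168 168 170]
w5 48 [172 171 172 171 172 173 173 155 112 103 103 100  77  78  75  76  77  68
  83  73  95 149 172 173 173 173 173 173 173 174 173 172 151 106 102 104
  85  55  42  44  56  77  77  65  77 130 173 174 174 173 173 175 175 175]
w5 70 [169 169 170 169 170 169 169 170 151 106 103 101  92  76  78  76  78  81
 146 171 171 172 170 171 170 171 171 170 172 173 171 172 171 173 172 164
 116 102 103  85  66  78  79  73  87 148 173 174 173 175 173 173 174 174]
w5 86 [163 162 164 164 164 165 165 165 155 110 100  92  72  75  78  77  80  77
  78  79  79  79  79  80  80  77  76  80  77  80  78  78  80  80  79  79
  80  78  80  78  79  80  79  80  78 104 161 169 168 170 169 169 170 170]
w5 104 [163 164 164 164 155 127 111  98 102 140 161 166 170 171 173 171 168 170
 172 172 152  99  98  
[... 1895 characters left out ...]
9 162 166 172 171 171 172 171]
[[162 162 167 172 162 115  98  96  95  99 100 100 100  99  98  97  81  81
   87 111 151 166 166 166 166 164 166 165 165 166 166 167 165 164 164 165
  165 164 163 148 121 110 104 143 168 164 163 164 168 169 167 166 164 165]
 [161 163 167 171 169 149 105  99  99  99  99 100  99 100  98  99  88  69
   73  85  98 123 157 164 165 164 164 164 164 164 164 164 164 164 165 164
  164 150 125 112 104  95 117 162 167 165 164 165 168 171 166 166 164 164]
 [162 162 167 170 169 163 133  99  98  99 100 101 102 100  99  99  99  85
   64  69  80  90 106 125 142 156 167 169 169 170 170 169 168 162 154 144
  129 114 105  95  87 114 160 166 167 164 164 165 168 171 166 166 164 167]]
```

Clip and pin are now within about 0.5 mm sideways. Slow push follows.

Call:
carry_out --plan '[[[0,0,0,0.02,0.09,0,0.5],[0,0,0,0.04,0.18,0,0.5],[0,0,0,0.06,0.27,0,0.5],[0,0,0,0.08,0.36,0,0.5],[0,0,0,0.1,0.45,0,0.5],[0,0,0,0.11,0.54,0,0.5],[0,0,0,0.13,0.63,0,0.5],[0,0,0,0.15,0.72,0,0.5],[0,0,0,0.16,0.8,0,0.5],[0,0,0,0.16,0.8,0,0.5]]]'

```text
time_s: 13.1
tool_pos: [623.6, 51.8, 60.3]
eef_rot: [-0.0, 0.775, 0.632, 0.0]
ft_force: [0.8, -1.2, 0.6]
opening: 13.1
gripper_force: 40.0
```

Call:
carry_out --plan '[[[0,0,0,0.01,0.05,0,0.5],[0,0,0,0.02,0.1,0,0.5],[0,0,0,0.03,0.15,0,0.5],[0,0,0,0.04,0.2,0,0.5],[0,0,0,0.05,0.25,0,0.5],[0,0,0,0.06,0.29,0,0.5],[0,0,0,0.06,0.29,0,0.5],[0,0,0,0.06,0.29,0,0.5],[0,0,0,0.06,0.29,0,0.5],[0,0,0,0.06,0.29,0,0.5]]]'

```text
time_s: 14.35
tool_pos: [624.1, 54.5, 60.3]
eef_rot: [0.0, 0.775, 0.632, 0.0]
ft_force: [-0.6, -1.6, 2.4]
opening: 13.4
gripper_force: 40.0
```

```bash
python3 st.py w7; python3 - <<'E'
from h import *
g=load("w7")["frame"].astype(int).max(2); print(g[0:110:3,320]); 
g=load("w6")["frame"].astype(int).max(2); print(g[0:110:3,320]); 
E
```

```text
14.45 [624.11  54.52  60.24] tip s 46.97 F [-1.28 -3.1   0.84] along -3.3 13.262556020458776
[167 154  79  77  77  77  78  85 167 169 169 168 164 170 166 108  86  65
  76 151 171 174 171 169 170 163  73  79  80  77  79  77  60  78  80  78
  77]
[166 165 167 170 126  96  77  56  75 142 171 170 169 169 164 170 174 172
 167 165 168 170 170 170 174 108  76  78  79  78  79  76  64  79  78  80
  83]
```

Call:
carry_out --plan '[[[0,0,0,0.01,0.03,0,0.5],[0,0,0,0.01,0.06,0,0.5],[0,0,0,0.02,0.1,0,0.5],[0,0,0,0.03,0.13,0,0.5],[0,0,0,0.03,0.16,0,0.5],[0,0,0,0.04,0.19,0,0.5],[0,0,0,0.04,0.2,0,0.5],[0,0,0,0.04,0.2,0,0.5],[0,0,0,0.04,0.2,0,0.5],[0,0,0,0.04,0.2,0,0.5]]]'

```text
time_s: 15.7
tool_pos: [624.5, 56.6, 60.2]
eef_rot: [-0.0, 0.775, 0.632, 0.0]
ft_force: [-0.7, -2.8, 1.4]
opening: 13.7
gripper_force: 40.0
```

```bash
cat > st.py <<'E'
import sys
from h import *
f=shot("wrist",sys.argv[1]); u=np.array([.201,.98,0]); v=np.array([-.98,.201,0]); S=[get_state()]
for i in range(2): grab_frame("wrist"); S.append(get_state())
F=np.mean([s["ft_force"] for s in S],0); p=np.mean([s["tool_pos"] for s in S],0)
print(S[-1]["time_s"],p.round(2),"s",((p-[617.2,8,0])@u).round(2),"lat",((p-[617.2,8,0])@v).round(2),"F",F.round(2),"along",(F@u).round(2),"lat",(F@v).round(2))
g=f["frame"].astype(int).max(2)
def comp(rows):  # print profile
    for y in rows: print(y,g[y,276:364:2])
print("col320",g[0:100:2,320])
E
python3 st.py w8
```

```text
15.85 [624.51  56.57  60.25] s 49.07 lat 2.6 F [-0.93 -2.91  2.03] along -3.04 lat 0.33
col320 [167 166 168 142  85  78  80  79  77  78  78  77  99 161 171 171 169 166
 165 165 168 172 168 132 102  88  70  63  75  74  61 137 173 173 174 171
 170 168 117  74  77  79  81  79  78  82  79  75  52  76]
```

Call:
carry_out --plan '[[[0,0,0,0.01,0.03,0,0.5],[0,0,0,0.01,0.06,0,0.5],[0,0,0,0.02,0.1,0,0.5],[0,0,0,0.03,0.13,0,0.5],[0,0,0,0.03,0.16,0,0.5],[0,0,0,0.04,0.19,0,0.5],[0,0,0,0.04,0.2,0,0.5],[0,0,0,0.04,0.2,0,0.5],[0,0,0,0.04,0.2,0,0.5],[0,0,0,0.04,0.2,0,0.5]]]'

```text
time_s: 17.1
tool_pos: [624.8, 58.1, 60.3]
eef_rot: [0.0, 0.775, 0.632, -0.0]
ft_force: [-2.2, -5.1, 1.3]
opening: 13.4
gripper_force: 40.0
```

```bash
python3 st.py w9
```

```text
17.25 [624.83  58.04  60.26] s 50.57 lat 2.58 F [-2.04 -6.39  1.82] along -6.67 lat 0.72
col320 [168 168 168 168 162 115  78  77  79  79  78  78  79  80 136 171 171 169
 168 167 165 166 168 171 153 111  93  79  60  70  74  57  44 144 172 172
 173 168 110  72  77  79  80  78  79  81  78  75  63  71]
```

The force is up to 6.7 N and the pin is no longer giving way, so it is at its stop. I'll use finer steps.

Call:
carry_out --plan '[[[0,0,0,0.0,0.02,0,0.5],[0,0,0,0.01,0.03,0,0.5],[0,0,0,0.01,0.05,0,0.5],[0,0,0,0.01,0.06,0,0.5],[0,0,0,0.02,0.08,0,0.5],[0,0,0,0.02,0.1,0,0.5],[0,0,0,0.02,0.1,0,0.5],[0,0,0,0.02,0.1,0,0.5],[0,0,0,0.02,0.1,0,0.5],[0,0,0,0.02,0.1,0,0.5]]]'

```text
time_s: 18.5
tool_pos: [624.9, 58.6, 60.2]
eef_rot: [0.0, 0.775, 0.632, -0.001]
ft_force: [-2.7, -8.6, 2.3]
opening: 13.7
gripper_force: 40.0
```

```bash
python3 st.py w10
```

```text
18.65 [624.93  58.59  60.28] s 51.13 lat 2.59 F [-2.53 -8.71  2.6 ] along -9.04 lat 0.73
col320 [170 170 169 167 168 161 105  77  78  79  78  78  77  77  83 150 171 169
 169 168 167 166 164 172 171 143 107  90  76  61  76  71  41  88 167 171
 173 173 151  73  76  79  80  79  80  80  79  80  63  66]
```

Call:
carry_out --plan '[[[0,0,0,0.0,0.01,0,0.5],[0,0,0,0.0,0.02,0,0.5],[0,0,0,0.01,0.03,0,0.5],[0,0,0,0.01,0.04,0,0.5],[0,0,0,0.01,0.05,0,0.5],[0,0,0,0.01,0.06,0,0.5],[0,0,0,0.01,0.07,0,0.5],[0,0,0,0.02,0.08,0,0.5],[0,0,0,0.02,0.08,0,0.5],[0,0,0,0.02,0.08,0,0.5]]]'

```text
time_s: 19.9
tool_pos: [625.1, 59.2, 60.3]
eef_rot: [0.0, 0.775, 0.632, -0.001]
ft_force: [-2.7, -9.2, 2.3]
opening: 13.6
gripper_force: 40.0
```

```bash
python3 st.py w11
```

```text
20.05 [625.08  59.13  60.26] s 51.69 lat 2.56 F [-3.62 -9.91  2.54] along -10.44 lat 1.56
col320 [172 170 170 168 167 168 159 100  77  76  79  79  79  77  76  87 158 171
 171 169 169 167 166 166 170 170 139 105  88  71  70  74  65  34 108 170
 172 173 153  74  76  78  81  79  77  79  79  78  62  67]
```

Call:
carry_out --plan '[[[0,0,0,0.0,0.01,0,0.5],[0,0,0,0.0,0.02,0,0.5],[0,0,0,0.01,0.03,0,0.5],[0,0,0,0.01,0.04,0,0.5],[0,0,0,0.01,0.05,0,0.5],[0,0,0,0.01,0.06,0,0.5],[0,0,0,0.01,0.07,0,0.5],[0,0,0,0.02,0.08,0,0.5],[0,0,0,0.02,0.08,0,0.5],[0,0,0,0.02,0.08,0,0.5]]]'

```text
time_s: 21.3
tool_pos: [625.2, 59.6, 60.3]
eef_rot: [0.001, 0.775, 0.632, -0.001]
ft_force: [-4.3, -11.2, 3.3]
opening: 13.6
gripper_force: 40.0
```

```bash
python3 st.py w12
```

```text
21.45 [625.2   59.62  60.27] s 52.2 lat 2.54 F [ -3.85 -11.62   2.68] along -12.16 lat 1.44
col320 [172 173 170 170 168 168 168 148  88  79  78  78  80  78  77  78 104 165
 171 170 168 167 167 166 168 172 164 125  99  84  65  68  74  51  45 147
 172 173 155  78  77  79  81  78  79  80  79  80  62  66]
```

Call:
carry_out --plan '[[[0,0,0,0.0,0.01,0,0.5],[0,0,0,0.0,0.02,0,0.5],[0,0,0,0.01,0.03,0,0.5],[0,0,0,0.01,0.04,0,0.5],[0,0,0,0.01,0.05,0,0.5],[0,0,0,0.01,0.06,0,0.5],[0,0,0,0.01,0.06,0,0.5],[0,0,0,0.01,0.06,0,0.5],[0,0,0,0.01,0.06,0,0.5],[0,0,0,0.01,0.06,0,0.5]]]'

```text
time_s: 22.7
tool_pos: [625.4, 60.5, 60.3]
eef_rot: [0.001, 0.775, 0.632, -0.001]
ft_force: [-2.7, -9.6, 2.2]
opening: 13.5
gripper_force: 40.0
```

```bash
python3 st.py w13; python3 - <<'E'
from h import *
f=load("w13"); cv2.imwrite("pics/w13c.png",cv2.resize(f["frame"][:110,240:400,::-1],None,fx=4.5,fy=4.5,interpolation=cv2.INTER_CUBIC))
E
```

```text
22.85 [625.38  60.48  60.29] s 53.08 lat 2.53 F [ -2.78 -10.01   2.44] along -10.37 lat 0.71
col320 [169 172 173 172 170 170 169 168 163 114  77  79  79  78  78  79  77  84
 150 171 172 170 168 167 165 167 171 171 138 106  89  71  68  74  53  41
 141 171 138  72  77  78  79  80  80  78  80  78  63  67]
```

Call:
carry_out --plan '[[[0,0,0,0.0,0.01,0,0.5],[0,0,0,0.0,0.02,0,0.5],[0,0,0,0.01,0.03,0,0.5],[0,0,0,0.01,0.04,0,0.5],[0,0,0,0.01,0.05,0,0.5],[0,0,0,0.01,0.05,0,0.5],[0,0,0,0.01,0.05,0,0.5],[0,0,0,0.01,0.05,0,0.5],[0,0,0,0.01,0.05,0,0.5],[0,0,0,0.01,0.05,0,0.5]]]'

```text
time_s: 24.1
tool_pos: [625.5, 61.0, 60.3]
eef_rot: [0.001, 0.775, 0.632, -0.001]
ft_force: [-2.8, -9.9, 2.5]
opening: 13.3
gripper_force: 40.0
```

```bash
python3 st.py w14
```

```text
24.25 [625.49  60.96  60.29] s 53.57 lat 2.52 F [ -3.46 -10.46   2.59] along -10.95 lat 1.29
col320 [169 169 170 172 171 170 169 167 168 159 101  77  79  80  78  77  79  76
  94 161 173 170 169 168 168 166 170 172 167 128 100  86  68  73  70  36
  85 166 152  73  77  77  80  78  80  80  80  78  64  67]
```

```bash
cat > gap.py <<'E'
import sys
from h import *
u=np.array([.201,.98,0])
def edge(c,rows,up):  # subpixel crossing of 120
    for y in rows:
        a,b=c[y],c[y+1]
        if (a>120>=b and not up) or (a<=120<b and up): return y+(120-a)/(b-a)
for n in sys.argv[1:]:
    f=load(n); c=f["frame"][:,316:324].max(2).mean(1)
    try:
        h0=edge(c,range(4,60),0); h1=edge(c,range(int(h0)+6,62),1); br=edge(c,range(80,62,-1),0)
        hole=onz(f,[(320,h0),(320,h1)],68); b=onz(f,[(320,br)],56)[0]
        print(n,h0,h1,br,"hole-len",((hole[0]-hole[1])@u).round(1),"bridge front to pin axis",((hole.mean(0)-b)@u).round(2),"-> eye gap",((hole.mean(0)-b)@u-7.5).round(2))
    except Exception as e: print(n,e,c[0:90:3].astype(int))
E
python3 gap.py w8 w9 w10 w11 w12 w13 w14
```

```text
w8 7.147186147186147 24.17509727626459 75.81818181818181 hole-len 5.3 bridge front to pin axis 19.01 -> eye gap 11.51
w9 10.28936170212766 27.18421052631579 76.02405498281787 hole-len 5.3 bridge front to pin axis 18.11 -> eye gap 10.61
w10 11.945378151260504 28.794466403162055 76.50980392156863 hole-len 5.3 bridge front to pin axis 17.78 -> eye gap 10.28
w11 13.811475409836065 30.585271317829456 76.70320855614973 hole-len 5.3 bridge front to pin axis 17.28 -> eye gap 9.78
w12 15.324786324786325 31.952173913043477 76.79420289855072 hole-len 5.3 bridge front to pin axis 16.85 -> eye gap 9.35
w13 18.327731092436974 34.84897959183674 76.43804034582132 hole-len 5.3 bridge front to pin axis 15.78 -> eye gap 8.28
w14 19.86008230452675 36.4365671641791 76.72010869565217 hole-len 5.3 bridge front to pin axis 15.39 -> eye gap 7.89
```

View pics/w13c.png

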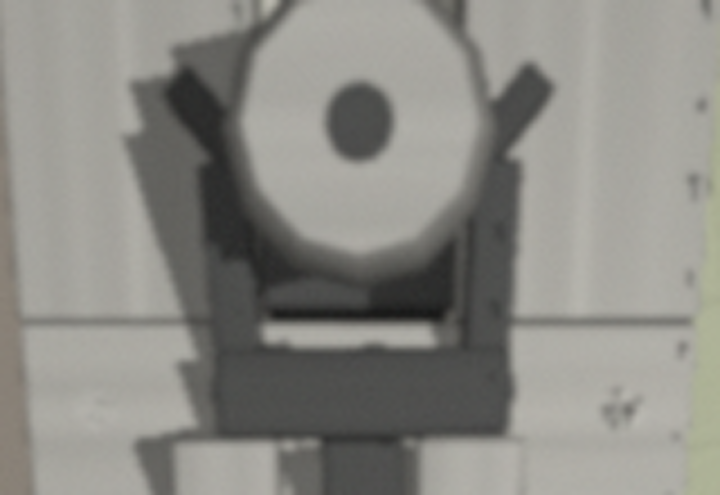

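The crop shows the pin head between the spread jaws at (360,120), with the clip still about 8 mm short of seated. I'll keep pressing slowly.

Call:
carry_out --plan '[[[0,0,0,0.0,0.01,0,0.5],[0,0,0,0.0,0.02,0,0.5],[0,0,0,0.01,0.03,0,0.5],[0,0,0,0.01,0.04,0,0.5],[0,0,0,0.01,0.05,0,0.5],[0,0,0,0.01,0.06,0,0.5],[0,0,0,0.01,0.07,0,0.5],[0,0,0,0.02,0.08,0,0.5],[0,0,0,0.02,0.08,0,0.5],[0,0,0,0.02,0.08,0,0.5]]]'

```text
time_s: 25.5
tool_pos: [625.7, 62.1, 60.3]
eef_rot: [0.0, 0.775, 0.632, -0.001]
ft_force: [-2.4, -8.9, 3.3]
opening: 13.4
gripper_force: 40.0
```

```bash
python3 st.py w15|head -1; python3 gap.py w15
```

```text
25.65 [625.69  62.07  60.29] s 54.7 lat 2.55 F [-3.25 -9.33  2.06] along -9.79 lat 1.31
w15 23.48995983935743 39.85655737704918 None hole-len 5.3 bridge front to pin axis nan -> eye gap nan
```

Call:
carry_out --plan '[[[0,0,0,0.0,0.01,0,0.5],[0,0,0,0.0,0.02,0,0.5],[0,0,0,0.01,0.03,0,0.5],[0,0,0,0.01,0.04,0,0.5],[0,0,0,0.01,0.05,0,0.5],[0,0,0,0.01,0.06,0,0.5],[0,0,0,0.01,0.07,0,0.5],[0,0,0,0.02,0.08,0,0.5],[0,0,0,0.02,0.08,0,0.5],[0,0,0,0.02,0.08,0,0.5]]]'

```text
time_s: 26.9
tool_pos: [625.9, 63.3, 60.3]
eef_rot: [0.0, 0.775, 0.632, -0.001]
ft_force: [-2.5, -5.9, 1.7]
opening: 13.5
gripper_force: 40.0
```

```bash
python3 st.py w16
```

```text
27.05 [625.94  63.3   60.31] s 55.95 lat 2.55 F [-2.68 -6.61  2.44] along -7.02 lat 1.29
col320 [118  99  94 145 169 171 172 173 172 171 170 169 168 154  93  77  77  79
  79  79  78  78 120 173 171 171 170 168 166 166 170 173 153 110  91  74
  73  67  45  72  76  77  80  78  81  80  79  75  65  70]
```

Call:
carry_out --plan '[[[0,0,0,0.0,0.01,0,0.5],[0,0,0,0.0,0.02,0,0.5],[0,0,0,0.01,0.03,0,0.5],[0,0,0,0.01,0.04,0,0.5],[0,0,0,0.01,0.05,0,0.5],[0,0,0,0.01,0.06,0,0.5],[0,0,0,0.01,0.06,0,0.5],[0,0,0,0.01,0.06,0,0.5],[0,0,0,0.01,0.06,0,0.5],[0,0,0,0.01,0.06,0,0.5]]]'

```text
time_s: 28.3
tool_pos: [626.1, 64.1, 60.3]
eef_rot: [0.0, 0.775, 0.632, -0.0]
ft_force: [-2.7, -5.2, 2.2]
opening: 13.3
gripper_force: 40.0
```

```bash
python3 st.py w17
```

```text
28.45 [626.09  64.09  60.32] s 56.76 lat 2.56 F [-2.33 -5.21  2.54] along -5.58 lat 1.24
col320 [120 119 109  88 127 165 171 172 173 172 172 169 169 169 164 111  78  79
  77  79  79  78  78  99 163 172 170 170 170 167 166 169 173 160 116  94
  76  69  67  72  77  78  80  80  79  77  79  76  64  71]
```

Call:
carry_out --plan '[[[0,0,0,0.0,0.01,0,0.5],[0,0,0,0.0,0.02,0,0.5],[0,0,0,0.01,0.03,0,0.5],[0,0,0,0.01,0.04,0,0.5],[0,0,0,0.01,0.05,0,0.5],[0,0,0,0.01,0.06,0,0.5],[0,0,0,0.01,0.06,0,0.5],[0,0,0,0.01,0.06,0,0.5],[0,0,0,0.01,0.06,0,0.5],[0,0,0,0.01,0.06,0,0.5]]]'

```text
time_s: 29.7
tool_pos: [626.3, 65.0, 60.2]
eef_rot: [-0.0, 0.775, 0.632, -0.0]
ft_force: [-2.5, -3.3, 3.1]
opening: 13.6
gripper_force: 40.0
```

```bash
python3 st.py w18
```

```text
29.85 [626.31  65.07  60.26] s 57.76 lat 2.55 F [-1.82 -3.49  2.61] along -3.79 lat 1.08
col320 [120 119 118 120 102  95 145 168 170 173 172 171 171 169 171 168 149  88
  79  80  79  77  79  79  81 137 173 171 170 169 168 167 168 170 171 136
 104  85  62  72  77  79  80  79  79  81  79  77  57  75]
```

Call:
carry_out --plan '[[[0,0,0,0.0,0.01,0,0.5],[0,0,0,0.0,0.02,0,0.5],[0,0,0,0.01,0.03,0,0.5],[0,0,0,0.01,0.04,0,0.5],[0,0,0,0.01,0.05,0,0.5],[0,0,0,0.01,0.06,0,0.5],[0,0,0,0.01,0.07,0,0.5],[0,0,0,0.02,0.08,0,0.5],[0,0,0,0.02,0.08,0,0.5],[0,0,0,0.02,0.08,0,0.5]]]'

```text
time_s: 31.1
tool_pos: [626.5, 65.9, 60.2]
eef_rot: [-0.0, 0.775, 0.632, 0.0]
ft_force: [-1.0, -2.0, 3.4]
opening: 13.4
gripper_force: 40.0
```

```bash
python3 st.py w19; python3 - <<'E'
from h import *
for n in("w14","w17","w18","w19"):
    print(n,load(n)["frame"][86:104,316:324].max(2).mean(1).astype(int),load(n)["frame"][86:104,290:296].max(2).mean(1).astype(int))
E
```

```text
31.25 [626.55  65.85  60.27] s 58.58 lat 2.46 F [-0.82 -2.66  2.25] along -2.77 lat 0.27
col320 [119 119 119 119 121 124  95  65  35  35  74 115 162 170 172 173 170 172
 171 168 169 165 108  77  78  78  77  77  78  79 128 172 170 170 170 168
 166 168 172 170 130  99  80  74  79  81  80  76  56  76]
w14 [79 78 79 79 80 80 79 79 77 73 63 55 66 77 80 79 79 79] [ 78  78  78  78  78  78  78  78  77  73  71  97 139 164 170 170 170 169]
w17 [79 79 79 79 79 80 79 78 76 70 63 62 71 77 79 79 79 80] [ 78  78  78  78  78  78  78  77  76  73  75 102 143 166 170 170 170 170]
w18 [79 79 80 80 80 80 79 79 76 65 56 64 75 78 79 79 79 79] [ 78  77  78  78  78  78  78  77  76  72  74 105 144 166 170 170 170 170]
w19 [75 78 79 80 80 80 79 79 76 65 55 64 75 79 79 79 79 79] [ 77  78  78  78  77  78  77  77  74  69  83 121 152 166 169 170 170 170]
```

```bash
python3 - <<'E'
from h import *
u=np.array([.201,.98,0])
for n,(a,b) in dict(w14=(19.9,36.4),w18=(32.9,49.5),w19=(43.8,59.8)).items():
    f=load(n); h=onz(f,[(320,a),(320,b)],68).mean(0); r=onz(f,[(320,96.0)],56)[0]; print(n,((h-r)@u-15.5).round(2),h)
E
```

```text
w14 7.56 [647.53328247 167.66429374  68.        ]
w18 3.31 [647.49047094 167.64079942  68.        ]
w19 -0.22 [647.0337084  164.95337395  68.        ]
```

The pin sprang back to its rest place with the clip round it (eye gap about 0), and the force fell to about 2.5 N, so it has snapped in. I'll back off, then return the fork.

Call:
carry_out --plan '[[[0,0,0,-0.02,-0.1,0,0.5],[0,0,0,-0.06,-0.3,0,0.5],[0,0,0,-0.12,-0.6,0,0.5],[0,0,0,-0.2,-1.0,0,0.5],[0,0,0,-0.3,-1.5,0,0.5],[0,0,0,-0.4,-2.1,0,0.5],[0,0,0,-0.55,-2.8,0,0.5],[0,0,0,-0.7,-3.5,0,0.5],[0,0,0,-0.87,-4.2,0,0.5],[0,0,0,-1.0,-4.9,0,0.5]]]'

```text
time_s: 32.5
tool_pos: [616.2, 16.2, 60.0]
eef_rot: [-0.0, 0.775, 0.632, -0.0]
ft_force: [0.3, -0.7, -1.1]
opening: 13.2
gripper_force: 40.0
```

Call:
carry_out --plan '[[[0,0,0,0,-0.5,4,0.5],[0,0,0,0,-0.5,9,0.5],[0,0,0,0,-0.5,14,0.5],[0,0,0,0,-0.5,17,0.5],[0,0,0,0,-0.5,17,0.5],[0,0,0,0,-0.5,17,0.5],[0,0,0,0,-0.5,17,0.5],[0,0,0,0,-0.5,17,0.5],[0,0,0,0,-0.5,17,0.5],[0,0,0,0,-0.5,17,0.5]]]'

```text
time_s: 33.75
tool_pos: [616.5, 11.8, 230.1]
eef_rot: [-0.0, 0.775, 0.632, -0.0]
ft_force: [-0.8, -0.2, -1.7]
opening: 13.7
gripper_force: 40.0
```

```bash
python3 - <<'E'
from h import *
f=shot("wrist","w20"); t=shot("top","w20t"); s=get_state(); print(s["time_s"],s["tool_pos"])
cv2.imwrite("pics/w20c.png",np.vstack([cv2.resize(f["frame"][:110,220:420,::-1],(600,330),interpolation=cv2.INTER_CUBIC),cv2.resize(t["frame"][165:228,290:410,::-1],(600,252),interpolation=cv2.INTER_CUBIC)]))
E
```

```text
33.85 [616.52150803  11.88649914 230.21434216]
```

View pics/w20c.png

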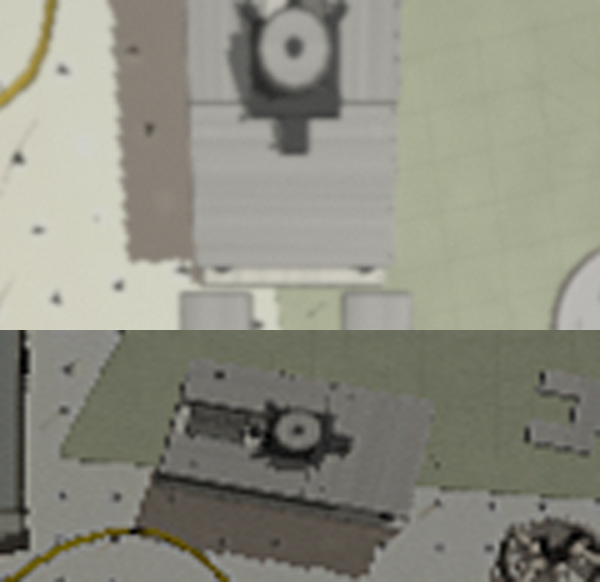

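The picture shows the clip seated round the pin head at (295,47), with the tail pointing back. Now I return the fork.

Call:
carry_out --plan '[[[0,0,0.04,-2,3,0,0.5],[0,0,0.08,-4,6.5,0,0.5],[0,0,0.12,-6.5,10.5,0,0.5],[0,0,0.17,-9,14.5,-1,0.5],[0,0,0.22,-11.5,18.5,-3,0.5],[0,0,0.26,-13.5,22.5,-6,0.5],[0,0,0.3,-14.8,26,-9,0.5],[0,0,0.317,-15.13,27.52,-11.15,0.5],[0,0,0.317,-15.13,27.52,-11.15,0.5],[0,0,0.317,-15.13,27.52,-11.15,0.5]]]'

```text
time_s: 35.1
tool_pos: [465.9, 286.6, 119.7]
eef_rot: [0.0, 0.666, 0.746, 0.001]
ft_force: [-0.3, -0.3, -1.5]
opening: 13.6
gripper_force: 40.0
```

```bash
python3 - <<'E'
from h import *
f=shot("wrist","w21"); s=get_state(); print(s["time_s"],s["tool_pos"],s["eef_rot"])
for n in("w2","w21"):
    g=load(n)["frame"].astype(int).max(2); print(g[110,270:370:3],g[88:104,290],g[88:104,345])
E
```

```text
35.15 [466.05495788 286.48985465 119.86692388] [5.27186649e-04 6.65741845e-01 7.46181492e-01 8.36175352e-04]
[168 167 166 159 191 200 205 206 201 204 206 163 165 234 239 240 239 239
 239 239 236 129 193 200 207 209 205 208 212 218 239 194 209 240] [236 234 233 234 233 231 224 189 165 164 184 200 205 206 206 206] [239 239 239 239 239 238 240 238 228 192 186 201 209 208 208 207]
[167 167 168 157 191 200 206 205 202 203 207 162 177 239 239 239 239 239
 240 239 189 152 193 202 208 208 205 206 212 219 205 152 239 239] [236 232 230 228 228 231 226 193 164 163 184 201 205 207 206 206] [239 239 239 239 239 239 239 239 228 190 186 203 208 209 210 207]
```

The grip has not changed, so I lower the fork, release it and retreat.

Call:
carry_out --plan '[[[0,0,0,0,0,-2,0.5],[0,0,0,0,0,-4,0.5],[0,0,0,0,0,-5.5,0.5],[0,0,0,0,0,-6.2,0.5],[0,0,0,0,0,-6.6,0.5],[0,0,0,0,0,-6.8,0.5],[0,0,0,0,0,-6.95,0.5],[0,0,0,0,0,-6.95,0.5],[0,0,0,0,0,-6.95,0.5],[0,0,0,0,0,-6.95,0.5]]]'

```text
time_s: 36.4
tool_pos: [465.3, 287.0, 49.4]
eef_rot: [0.0, 0.665, 0.747, 0.0]
ft_force: [0.6, -0.4, -1.4]
opening: 13.6
gripper_force: 40.0
```

Call:
carry_out --plan '[[[0,0,0,0,0,0,1.8],[0,0,0,0,0,0,2.5],[0,0,0,0,0,0,3.5],[0,0,0,0,0,0,4.5],[0,0,0,0,0,0,4.5],[0,0,0,0,0,2,4.5],[0,0,0,0,0,5,4.5],[0,0,0,0,0,9,4.5],[0,0,0,0,0,14,4.5],[0,0,0,0,0,18,4.5]]]'

```text
time_s: 37.65
tool_pos: [465.2, 287.1, 231.3]
eef_rot: [0.0, 0.665, 0.747, 0.001]
ft_force: [0.5, -0.1, -0.6]
opening: 45.1
gripper_force: 0.0
```

Call:
carry_out --plan '[[[0,0,0,0,0,2.5,4.5],[0,0,0,0,0,2.5,4.5],[0,0,0,0,0,2.5,4.5],[0,0,0,0,0,2.5,4.5],[0,0,0,0,0,2.5,4.5],[0,0,0,0,0,2.5,4.5],[0,0,0,0,0,2.5,4.5],[0,0,0,0,0,2.5,4.5],[0,0,0,0,0,2.5,4.5],[0,0,0,0,0,2.5,4.5]]]'

```text
time_s: 38.9
tool_pos: [465.2, 287.0, 254.2]
eef_rot: [-0.0, 0.665, 0.747, -0.0]
ft_force: [-0.0, 0.2, -0.4]
opening: 44.9
gripper_force: 0.0
```

```bash
python3 - <<'E'
from h import *
f=shot("wrist","w22"); g=f["frame"].astype(int)
m=(g.max(2)<50).astype(np.uint8); m[:110]=0;m[230:]=0;m[:,:300]=0;m[:,335:]=0
n,l,st,_=cv2.connectedComponentsWithStats(m); i=1+st[1:,4].argmax(); ys,xs=np.nonzero(l==i)
P=onz(f,np.c_[xs,ys],58)[:,:2]; c=P.mean(0); d=np.linalg.svd(P-c)[2][0]; d*=np.sign(d[1]); s=(P-c)@d
print(get_state()["tool_pos"],st[i],np.degrees(np.arctan2(d[1],d[0])),s.min(),s.max(),"origin",c+d*((s.min()+s.max())/2+5))
E
```

```text
[465.19367003 287.03941321 254.27414238] [313 136  11  89 779] 96.59030292212812 -55.649668299512186 49.7260744906998 origin [464.43718887 288.84502679]
```

The fork is back where it started (it measured (464.4, 288.5) at the start and (464.4, 288.8) now).

```bash
python3 -c "
from bench import *
print(hand_in())"
```

```text
the job is handed in; nothing more can be done
None
```

I pushed the split clip into the pin's groove with the fork until it snapped in, laid the fork back in its rest within about 0.5 mm of where it started, and handed the job in at about 39 s; no verdict came back, and I didn't re-measure the pot, dish, vial or lens.

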